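# Slide the sample shuttle to its station and pin it

## Task

Move the sample carriage along its rail to the station block, the one with a hole in its top: the carriage is locked, and slides only while the release button in the side of its black grip is squeezed and held in. Let the button go where the hole in the carriage's ear lines up with the hole in the station block, so that it locks there; then take the locating pin from its stand and put it down through both holes until its black head sits flat on the ear. Do not disturb the petri dishes or the two bottles nearby.

Things in the scene. Friction and masses are not known exactly. Their poses are not given: they have to be found in the camera images.
- carriage (a joint): position in m of the aluminium carriage (plate 199 x 130 mm, 10 mm thick, top at 62 mm, a green tube rack on its far half, rack top 105 mm): 0 at the rail's right end, grows to 0.19 to the left. 1 N slides it while the button is held in; with the button out a bolt locks it in one of the notches 10 mm apart, one of which lines up the holes within 1 mm
- release_button (a joint): travel in m: 0 out (locked), 0.007 fully pressed, free to slide from 0.005 on. Grey ribbed paddle, 34 mm wide and high, 10 mm out of that side of the black grip post that faces the robot; pressed towards the post, 9 N at the start, 12 N at the end. Let go, it springs out; a few mm off a notch it pulls the carriage into the nearest one
- grip_center (a point): centre of the black grip post on the carriage at mid-height of the button, 93 mm above the worktop. Axes: x across the rail, away from the robot; y along the rail as the carriage joint grows; z up. Post 26 mm in x, 44 in y, from the plate (5 mm foot) up to 116 mm. Button face at x = -23 mm (-16 pressed), bare face at +13: fingers from above closing along x squeeze it
- ear_hole (a point): centre of the through hole (17 mm diameter) in the carriage's ear, at its top face, 62 mm above the worktop. The ear is a 52 x 52 mm plate, 10 mm thick, on the robot's side of the carriage. It moves with the carriage, 58 mm towards -x and 65 mm towards +y of grip_center. Same axes
- station_hole (a point): mouth of the vertical hole (17 mm diameter, 38 mm deep) in the steel station block (50 x 56 mm, top at 50 mm) fixed beside the rail; an equal block without a hole stands next to it, the two may change places. The ear passes 2 mm above both; its hole comes over this one further along +y than the start. Same axes as grip_center
- pin_grip (a point): centre of the locating pin's black ribbed head, an upright cylinder 26 mm in diameter, 46 mm high. Below it a 12 mm steel shaft, 46 mm long, with tapered nose; 80 g in all. It starts upright in its stand, head resting on the stand, this point 73 mm above the worktop; fully down in the ear it is at 85 mm. z runs from the tip up to the head
- pin_tip (a point): lower tip of the pin's shaft, 69 mm below pin_grip; z axis up along the pin
- stand_top (a point): mouth of the pin stand's hole: grey block 70 x 70 mm, top 50 mm above the worktop, fixed, hole 15 mm in diameter and right through. It may stand to the left or to the right of the shuttle
- petri_dishes: stack of petri dishes, 90 mm across, 61 mm high, loose on the worktop; origin at the centre of its underside. Leave alone
- buffer_bottle: white bottle with blue cap, 70 mm across, 135 mm high, loose; origin at the centre of its underside. Leave alone
- tablet_bottle: small white bottle with white cap, 47 mm across, 85 mm high, loose; origin at the centre of its underside. Leave alone

How it is judged:
On the way, in this order (a step that is already met when the one before it is completed fails the run):
1. the carriage slides towards the station with the release button held pressed (value of joint release_button above 0.0025 m and velocity of joint carriage above 0.004 m/s), for 0.2 s.
2. the carriage is at the station, the two holes in line within 5 mm, with the button let go (horizontal distance between ear_hole and station_hole below 0.005 m and value of joint release_button below 0.001 m), for 0.2 s.
At the end, for the whole second after the job is handed in: Ear hole over station hole within 5 mm, release button out (under 1 mm), and the pin upright (0.1 rad) through both holes, its head down on the ear: tip within 6 mm of the station hole's axis and at least 31 mm below the block's top (34 mm when seated) (all of step 2 and horizontal distance between pin_tip and station_hole below 0.006 m and z of pin_tip in the frame of station_hole below -0.031 m and angle between pin_tip's own z axis and vertical below 0.1 rad); the robot touches nothing.
It fails at once if the petri dishes or one of the bottles is moved by more than 20 mm (distance of any of petri_dishes, buffer_bottle, tablet_bottle from where it was at the start of the episode above 0.02 m).
It also fails if it takes over 61 s, if anything falls off the work surface, if the arm or the gripper's body presses on something with over 40 N, if the wrist force passes 120 N, or if a joint passes its speed limit or range.

## Robot

A 6-joint arm with a two-finger parallel gripper is mounted at the origin on the work surface; the furniture and walls round the work are solid. World frame = base frame: x ahead of the robot, y to its left, z up, the work surface at z = 0. Lengths are in m, angles in rad, forces in N, time in s.
With the tool pointing down it reaches from about 0.3 to 0.75 m from the base axis. Payload 8.5 kg.
Tool frame: the origin (TCP) lies on the centre line of the jaws, within the pads' length; the fingertips stand 22 mm ahead of it and the grasp point (between the pads) lies 3 mm ahead of it; z points along the fingers, y is the line along which they close (so a half turn about z gives the same grasp; the last joint's range is limited). The gripper opens to 88 mm and grips with 3 to 60 N. Pads are 18 mm wide; open, the fingers measure 123 mm over their backs; the gripper's body (75 mm by 187 mm) begins 45 mm behind the grasp point.
Start: joints at [0.888, 0.381, 1.297, -0, 1.464, -0.215], TCP at [0.248, 0.491, 0.261] pointing down, gripper open.
Joint ranges: [-3.11, 3.11], [-0.89, 2.33], [0.22, 2.48], [-1.42, 4.56], [0.17, 2.85], [-2.88, 2.88]. Speed limits (rad/s): [2.39, 2.39, 3.14, 3.14, 3.14, 3.14].

## Interface

Orientations are given as a unit quaternion [w, x, y, z].
In Python, from workcell import status, vision, sign_off, spotter gives the robot as it stands.
- The arm moves only by the tool play_rows, never from a script. Its argument "plan" is a list of rows, each an object of numbers: "x", "y", "z": the shift along the world's x, y, z scaled (see below); "wx", "wy", "wz": the turn, a rotation vector about the world's x, y, z scaled (see below); "hand": the opening, from 0 (shut) to 1 (fully open). In form: [{"x": .., "y": .., "z": .., "wx": .., "wy": .., "wz": .., "hand": ..}, ...]. A call has 1 to 12 rows; each row shifts and turns the commanded pose from where the row before left it; what a row does not reach is not made up. The controller multiplies each number of a shift by 0.02 m and each number of a turn by 4 degrees. A row lasts 1/12 s, in which the tool goes at most 41.7 mm and 7.16 degrees, less where a joint would pass 70% of its speed; a pose out of reach is approached as far as the arm can. A call with a number of a shift or a turn outside -1 to 1 is refused whole. A call with a gripper value outside its range is refused whole. The fingers move at their own pace and stop on an object; "newtons" is the grip in N (left out, the last holds). Time passes only in rows, so rows that do not move let the fingers close. It gives the time, the measured TCP pose, the force, the opening and the grip force at its end, in the units of the state.
- status.read_state(): the state, without advancing time (a new reading comes with each control period).
- vision.grab_frame(name): name is "side" or "top" or "wrist"; returns the picture (480x640x3 uint8, blue, green, red); there is no depth.
- vision.calibration(name): a dict with "vfov" (degrees; the focal length in pixels is half the picture's height over the tangent of half this angle, whatever the lens; pixels are square), "cx", "cy" (the principal point, pixels), "origin" and "attitude" of the camera in the world. Camera axes: x right, y up, looking along -z (the intrinsics and any distortion apply to the point x, -y, -z); pixel columns grow to the right and rows downward; lengths in m; the calibration is good to about 2 mm. A picture is of the moment at which its call begins: read the wrist's pose just before it. calibration takes no time and is no camera call; for the wrist camera it gives the pose at the moment of the call.
- sign_off(): hands the job in; it is judged then, once.
Trained networks look in the newest picture that a camera, given by its name, has taken for a name from the list of things; names that differ only in an ending like _2 or _b are one class to them, and where a whole thing is asked for, a point or a joint stands for the part that bears it (a point fixed in the world has none). Each returns a list of dicts, best first, with "conf" (0 to 1); they miss things now and then, are a little off and sometimes report something else, mostly with a low value. They report only what shows in the picture. A call takes as long as a camera call.
- spotter.look_for(camera, name): "rect" ([left, top, right, bottom] in pixels, round what is visible of it).
- spotter.outline_of(camera, name): "region" (480x640 bool, what is visible of it) and "rect" ([left, top, right, bottom] in pixels, round what is visible of it).
The state is a dict: "clock": time; "q": joint angles; "qvel": joint speeds; "joint_efforts": joint torques, N m; "position": TCP position; "tool_rot": TCP orientation; "ft_force": force on the tool from outside, world axes, zero at the start; "moment": the same for the moment, N m; "grip_width": finger opening in m; "gripper_force": force on a finger pad.
Only numpy, scipy, OpenCV 4.12 (cv2) and the standard library are available. Lean on these libraries where they do the work, as an engineer would, in place of code of your own. Each camera call takes 0.05 s, during which the arm holds its last target. There are 200 camera calls.

## Working session

There is one attempt and no reset: what is moved stays moved. The work goes in short steps, Python scripts to look and compute and a tool call to move; the robot and the scene stay as the last step left them, time stands still between calls to the robot, and variables do not carry over. Pictures are saved under pics/ and viewed, at most 10 in all, crops included, and the job is handed in when it is done.

Besides the shell and the picture viewer there is one more tool, called after "Call:" in YAML: its name, and indented under it one key for each argument. play_rows: Moves the arm, as the interface text tells. Shifts and turns lie within -1 to 1; 1 stands for 0.02 m of shift or 4 degrees of turn. Its arguments: {"type":"object","properties":{"plan":{"type":"array","items":{"type":"object","properties":{"x":{"type":"number"},"y":{"type":"number"},"z":{"type":"number"},"wx":{"type":"number"},"wy":{"type":"number"},"wz":{"type":"number"},"hand":{"type":"number"}}}},"newtons":{"type":"number"}},"required":["plan"]}

```bash
mkdir -p pics; ls; cat > h.py <<'E'
import numpy as np, cv2
from workcell import status, vision, sign_off, spotter
from scipy.spatial.transform import Rotation as R
def Rm(a):
    a=np.array(a,float)
    return a if a.shape==(3,3) else R.from_quat(a[[1,2,3,0]]).as_matrix()
def back(cam,u,v,z,c=None):
    c=c or vision.calibration(cam); f=240/np.tan(np.radians(c["vfov"])/2)
    d=Rm(c["attitude"])@np.array([(u-c["cx"])/f,-(v-c["cy"])/f,-1]); o=np.array(c["origin"])
    return o+d*(z-o[2])/d[2]
def proj(cam,p,c=None):
    c=c or vision.calibration(cam); f=240/np.tan(np.radians(c["vfov"])/2)
    q=Rm(c["attitude"]).T@(np.array(p)-c["origin"])
    return c["cx"]+f*q[0]/-q[2], c["cy"]-f*q[1]/-q[2]
E
python3 - <<'E'
from h import *
for n in ["top","side","wrist"]:
    print(n,vision.calibration(n))
    im=vision.grab_frame(n); cv2.imwrite(f"pics/{n}0.png",im)
    for o in ["carriage","release_button","pin_grip","stand_top","petri_dishes","buffer_bottle","tablet_bottle","station_hole","ear_hole","grip_center"]:
        try:
            r=spotter.look_for(n,o); print(o,[(np.round(a["rect"]).tolist(),round(a["conf"],2)) for a in r[:2]])
        except Exception as e: print(o,e)
    if n=="top": pass
E
```

```text
pics
top {'vfov': 47.378129091863826, 'cx': 318.30633701471015, 'cy': 231.6012428525689, 'origin': array([ 0.43830147, -0.02285895,  1.32515177]), 'attitude': array([-0.70229378, -0.04557243,  0.03520674,  0.70955415])}
carriage [([296.0, 160.0, 361.0, 272.0], 0.88)]
release_button [([337.0, 235.0, 355.0, 243.0], 0.44)]
pin_grip [([467.0, 266.0, 484.0, 277.0], 0.71), ([448.0, 247.0, 494.0, 291.0], 0.5)]
stand_top [([448.0, 249.0, 493.0, 292.0], 0.96)]
petri_dishes [([138.0, 261.0, 181.0, 295.0], 0.66)]
buffer_bottle [([146.0, 184.0, 188.0, 222.0], 0.57)]
tablet_bottle [([460.0, 177.0, 493.0, 204.0], 0.58), ([147.0, 184.0, 186.0, 221.0], 0.42)]
station_hole [([250.0, 250.0, 277.0, 274.0], 0.9)]
ear_hole [([295.0, 160.0, 359.0, 270.0], 0.71)]
grip_center [([296.0, 160.0, 362.0, 271.0], 0.67)]
side {'vfov': 43.88294597449334, 'cx': 319.93752978085115, 'cy': 244.7573450020368, 'origin': array([-0.06316009, -0.59009811,  1.10302257]), 'attitude': array([ 0.86224697,  0.31361124, -0.14523859, -0.37024844])}
carriage [([280.0, 196.0, 394.0, 286.0], 0.69)]
release_button [([328.0, 254.0, 343.0, 265.0], 0.48)]
pin_grip []
stand_top [([395.0, 362.0, 410.0, 398.0], 0.9)]
petri_dishes [([160.0, 181.0, 202.0, 223.0], 0.55)]
buffer_bottle []
tablet_bottle []
station_hole [([238.0, 231.0, 274.0, 264.0], 0.98)]
ear_hole [([226.0, 134.0, 252.0, 187.0], 0.4)]
grip_center [([286.0, 199.0, 392.0, 280.0], 0.56)]
wrist {'vfov': 61.09801313027676, 'cx': 314.3018056281638, 'cy': 241.56991148768918, 'origin': array([0.17755639, 0.52699616, 0.38428397]), 'attitude': array([ 0.84207495, -0.12899672, -0.07868294,  0.5177631 ])}
carriage []
release_button []
pin_grip []
stand_top []
petri_dishes []
buffer_bottle []
tablet_bottle []
station_hole []
ear_hole []
grip_center []
```

```bash
python3 - <<'E'
from h import *
im=cv2.imread("pics/top0.png"); cv2.imwrite("pics/top0c.png",cv2.resize(im[140:320,120:520],None,fx=2,fy=2,interpolation=cv2.INTER_CUBIC))
im=cv2.imread("pics/top0.png"); cv2.imwrite("pics/top0d.png",cv2.resize(im[150:300,235:375],None,fx=4,fy=4,interpolation=cv2.INTER_CUBIC))
E
```

```text
(no output)
```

View pics/top0c.png

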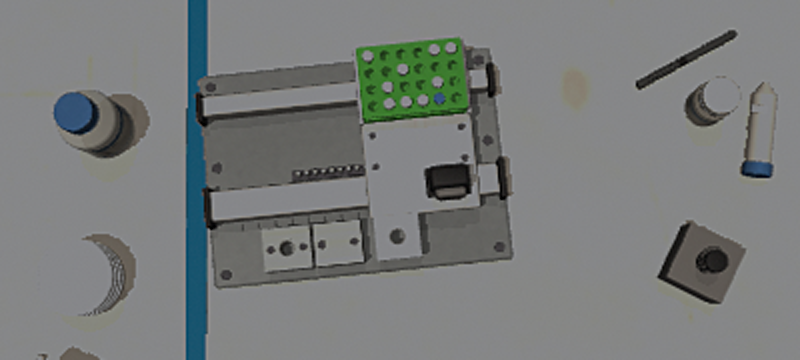

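View pics/top0d.png

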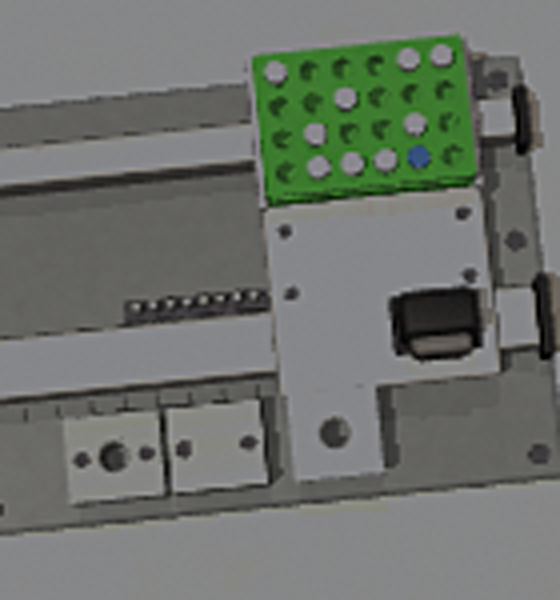

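The top view shows the station block with the hole at full-frame (263,264), the ear hole at (318.5,258) and the grip at about (344,230). The pin is in its stand at (476,270), to the right of the shuttle.

```bash
python3 - <<'E'
from h import *
s=back("top",263.2,264.2,.05);e=back("top",318.5,258,.062);g=back("top",344.2,229.8,.116);p=back("top",476,270.5,.096)
print("s",s,"e",e,"g",g,"p",p)
d=s-e; print("dist",np.linalg.norm(d[:2]),"yaw of rail",np.degrees(np.arctan2(-d[0],d[1])))
# rail edges for yaw
a=back("top",235+0/4,150+165/4,.05);b=back("top",235+255/4,150+135/4,.05)
d=a-b;print(np.degrees(np.arctan2(-d[0],d[1])))
th=np.arctan2(-d[0],d[1]);c,si=np.cos(th),np.sin(th)
M=np.array([[c,-si],[si,c]]); print("ear from grip", M.T@(e-g)[:2], "station rel ear",M.T@(s-e)[:2])
for n,r,z in [("buf",(200,195),0.135)]: print(n,back("top",157,196,z))
print("dishes",back("top",160,277,.061),"tab",back("top",479,190,.085))
print(back("top",485,262,.05), status.read_state()["tool_rot"])
for k in [(448,272),(469,251),(492,273),(478,291)]: print(back("top",*k,.05))
c=vision.calibration("wrist");st=status.read_state();T=Rm(st["tool_rot"]);print(T,T.T@(c["origin"]-st["position"]))
E
```

```text
s [0.5096422  0.12453726 0.05      ] e [ 0.52198861 -0.00486478  0.062     ] g [ 0.580605   -0.06339867  0.116     ] p [ 0.48811821 -0.35694562  0.096     ]
dist 0.12998969464551777 yaw of rail 5.450165159631492
6.104951174774335
ear from grip [-0.05205888  0.06443579] station rel ear [0.00148551 0.12998121]
buf [0.65845871 0.35082831 0.135     ]
dishes [0.48185734 0.36245661 0.061     ] tab [ 0.67263395 -0.37454287  0.085     ]
[ 0.50946308 -0.39107787  0.05      ] [ 1.36353404e-05  2.31779290e-01  9.72768400e-01 -1.69217825e-05]
[ 0.48716265 -0.30466077  0.05      ]
[ 0.53544067 -0.35513611  0.05      ]
[ 0.48383412 -0.40609048  0.05      ]
[ 0.44272342 -0.37205393  0.05      ]
[[-8.92556721e-01  4.50935139e-01  1.86838191e-05]
 [ 4.50935138e-01  8.92556721e-01 -3.92427296e-05]
 [-3.43722940e-05 -2.66011716e-05 -9.99999999e-01]] [ 0.07916226  0.000456   -0.12353485]
```

Call:
play_rows:
  plan:
    - {"x":0.6,"y":-1,"z":-0.07,"wz":-0.515,"hand":0.7}
    - {"x":0.6,"y":-1,"z":-0.07,"wz":-0.515,"hand":0.7}
    - {"x":0.6,"y":-1,"z":-0.07,"wz":-0.515,"hand":0.7}
    - {"x":0.6,"y":-1,"z":-0.07,"wz":-0.515,"hand":0.7}
    - {"x":0.6,"y":-1,"z":-0.07,"wz":-0.515,"hand":0.7}
    - {"x":0.6,"y":-1,"z":-0.07,"wz":-0.515,"hand":0.7}
    - {"x":0.6,"y":-1,"z":-0.07,"wz":-0.515,"hand":0.7}
    - {"x":0.6,"y":-1,"z":-0.07,"wz":-0.515,"hand":0.7}
    - {"x":0.6,"y":-1,"z":-0.07,"wz":-0.515,"hand":0.7}
    - {"x":0.6,"y":-1,"z":-0.07,"wz":-0.515,"hand":0.7}
    - {"x":0.6,"y":-1,"z":-0.07,"wz":-0.515,"hand":0.7}
    - {"x":0.6,"y":-1,"z":-0.07,"wz":-0.515,"hand":0.7}
  newtons: 40

```text
invalid input at $.plan[0]: expected keys x, y, z, wx, wy, wz, hand
```

Call:
play_rows:
  plan:
    - {"x":0.6,"y":-1,"z":-0.07,"wz":-0.515,"hand":0.7}
    - {"x":0.6,"y":-1,"z":-0.07,"wz":-0.515,"hand":0.7}
    - {"x":0.6,"y":-1,"z":-0.07,"wz":-0.515,"hand":0.7}
    - {"x":0.6,"y":-1,"z":-0.07,"wz":-0.515,"hand":0.7}
    - {"x":0.6,"y":-1,"z":-0.07,"wz":-0.515,"hand":0.7}
    - {"x":0.6,"y":-1,"z":-0.07,"wz":-0.515,"hand":0.7}
    - {"x":0.6,"y":-1,"z":-0.07,"wz":-0.515,"hand":0.7}
    - {"x":0.6,"y":-1,"z":-0.07,"wz":-0.515,"hand":0.7}
    - {"x":0.6,"y":-1,"z":-0.07,"wz":-0.515,"hand":0.7}
    - {"x":0.6,"y":-1,"z":-0.07,"wz":-0.515,"hand":0.7}
    - {"x":0.6,"y":-1,"z":-0.07,"wz":-0.515,"hand":0.7}
    - {"x":0.6,"y":-1,"z":-0.07,"wz":-0.515,"hand":0.7}

```text
invalid input at $.plan[0]: expected keys x, y, z, wx, wy, wz, hand
```

Call:
play_rows:
  plan:
    - {"x":0.6,"y":-0.9,"z":-0.07,"wz":-0.515,"hand":0.7}
    - {"x":0.6,"y":-0.9,"z":-0.07,"wz":-0.515,"hand":0.7}
    - {"x":0.6,"y":-0.9,"z":-0.07,"wz":-0.515,"hand":0.7}
    - {"x":0.6,"y":-0.9,"z":-0.07,"wz":-0.515,"hand":0.7}
    - {"hand":0.7}
    - {"hand":0.7}

```text
invalid input at $.plan[0]: expected keys x, y, z, wx, wy, wz, hand
```

```bash
python3 - <<'E'
from h import *
im=vision.grab_frame("wrist"); cv2.imwrite("pics/w1.png",im); c=vision.calibration("wrist");print(c)
for o in ["release_button","grip_center","station_hole","ear_hole"]:
    print(o,[(np.round(a["rect"]).tolist(),round(a["conf"],2)) for a in spotter.look_for("wrist",o)[:2]])
E
```

```text
{'vfov': 61.09801313027676, 'cx': 314.3018056281638, 'cy': 241.56991148768918, 'origin': array([0.17755676, 0.52699678, 0.38428257]), 'attitude': array([ 0.8420748 , -0.12899708, -0.07868172,  0.51776343])}
release_button []
grip_center []
station_hole []
ear_hole []
```

View pics/w1.png

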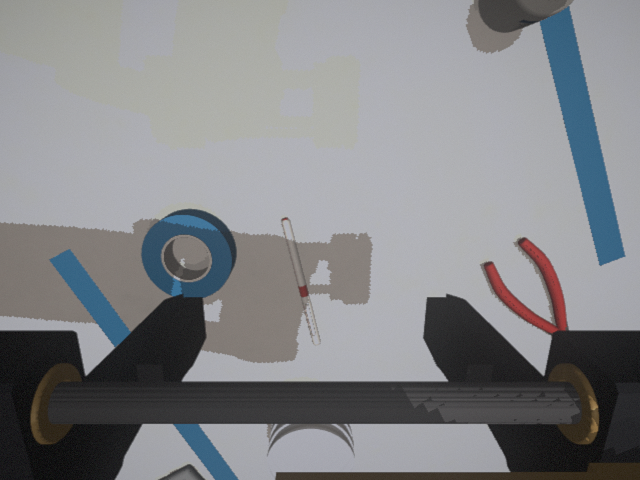

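The calls were refused because every key is required, so the arm hasn't moved. This picture shows only the bench clutter at the start pose.

Call:
play_rows:
  plan:
    - {"x":0.6,"y":-1,"z":-0.07,"wx":0,"wy":0,"wz":-0.515,"hand":0.7}
    - {"x":0.6,"y":-1,"z":-0.07,"wx":0,"wy":0,"wz":-0.515,"hand":0.7}
    - {"x":0.6,"y":-1,"z":-0.07,"wx":0,"wy":0,"wz":-0.515,"hand":0.7}
    - {"x":0.6,"y":-1,"z":-0.07,"wx":0,"wy":0,"wz":-0.515,"hand":0.7}
    - {"x":0.6,"y":-1,"z":-0.07,"wx":0,"wy":0,"wz":-0.515,"hand":0.7}
    - {"x":0.6,"y":-1,"z":-0.07,"wx":0,"wy":0,"wz":-0.515,"hand":0.7}
    - {"x":0.6,"y":-1,"z":-0.07,"wx":0,"wy":0,"wz":-0.515,"hand":0.7}
    - {"x":0.6,"y":-1,"z":-0.07,"wx":0,"wy":0,"wz":-0.515,"hand":0.7}
    - {"x":0.6,"y":-1,"z":-0.07,"wx":0,"wy":0,"wz":-0.515,"hand":0.7}
    - {"x":0.6,"y":-1,"z":-0.07,"wx":0,"wy":0,"wz":-0.515,"hand":0.7}
    - {"x":0.6,"y":-1,"z":-0.07,"wx":0,"wy":0,"wz":-0.515,"hand":0.7}
    - {"x":0.6,"y":-1,"z":-0.07,"wx":0,"wy":0,"wz":-0.515,"hand":0.7}
  newtons: 40

```text
clock: 2.9
position: [0.3925, 0.2499, 0.244]
tool_rot: [0.0, 0.435, 0.9, 0.0]
ft_force: [0.4, 0.9, -0.5]
grip_width: 0.0617
gripper_force: 0.0
```

Call:
play_rows:
  plan:
    - {"x":0.6,"y":-1,"z":-0.07,"wx":0,"wy":0,"wz":-0.515,"hand":0.7}
    - {"x":0.6,"y":-1,"z":-0.07,"wx":0,"wy":0,"wz":-0.515,"hand":0.7}
    - {"x":0.6,"y":-1,"z":-0.07,"wx":0,"wy":0,"wz":-0.515,"hand":0.7}
    - {"x":0.6,"y":-1,"z":-0.07,"wx":0,"wy":0,"wz":-0.515,"hand":0.7}
    - {"x":0.6,"y":-1,"z":-0.07,"wx":0,"wy":0,"wz":-0.515,"hand":0.7}
    - {"x":0.6,"y":-1,"z":-0.07,"wx":0,"wy":0,"wz":-0.515,"hand":0.7}
    - {"x":0.6,"y":-1,"z":-0.07,"wx":0,"wy":0,"wz":-0.515,"hand":0.7}
    - {"x":0.6,"y":-1,"z":-0.07,"wx":0,"wy":0,"wz":-0.515,"hand":0.7}
    - {"x":0.6,"y":-1,"z":-0.07,"wx":0,"wy":0,"wz":-0.515,"hand":0.7}
    - {"x":0.6,"y":-1,"z":-0.07,"wx":0,"wy":0,"wz":-0.515,"hand":0.7}
    - {"x":0.6,"y":-1,"z":-0.07,"wx":0,"wy":0,"wz":-0.515,"hand":0.7}
    - {"x":0.6,"y":-1,"z":-0.07,"wx":0,"wy":0,"wz":-0.515,"hand":0.7}

```text
clock: 3.9
position: [0.5365, 0.0098, 0.2271]
tool_rot: [0.0, 0.618, 0.786, 0.0]
ft_force: [0.6, -0.6, 0.2]
grip_width: 0.0622
gripper_force: 0.0
```

Call:
play_rows:
  plan:
    - {"x":0.6,"y":-0.9,"z":-0.07,"wx":0,"wy":0,"wz":-0.515,"hand":0.7}
    - {"x":0.6,"y":-0.9,"z":-0.07,"wx":0,"wy":0,"wz":-0.515,"hand":0.7}
    - {"x":0.6,"y":-0.9,"z":-0.07,"wx":0,"wy":0,"wz":-0.515,"hand":0.7}
    - {"x":0.6,"y":-0.9,"z":-0.07,"wx":0,"wy":0,"wz":-0.515,"hand":0.7}
    - {"x":0,"y":0,"z":0,"wx":0,"wy":0,"wz":0,"hand":0.7}
    - {"x":0,"y":0,"z":0,"wx":0,"wy":0,"wz":0,"hand":0.7}

```text
clock: 4.4
position: [0.5841, -0.0616, 0.2211]
tool_rot: [-0.0, 0.673, 0.74, -0.0]
ft_force: [0.0, 0.8, 0.1]
grip_width: 0.0614
gripper_force: 0.0
```

```bash
python3 - <<'E'
from h import *
im=vision.grab_frame("wrist"); cv2.imwrite("pics/w2.png",im); c=vision.calibration("wrist");print(c)
import json; json.dump({k:np.array(v).tolist() for k,v in c.items()},open("c2.json","w"))
for o in ["release_button","grip_center","station_hole","ear_hole"]:
    print(o,[(np.round(a["rect"]).tolist(),round(a["conf"],2)) for a in spotter.look_for("wrist",o)[:2]])
E
```

```text
{'vfov': 61.09801313027676, 'cx': 314.3018056281638, 'cy': 241.56991148768918, 'origin': array([0.57529726, 0.01751598, 0.34491284]), 'attitude': array([ 0.9872866 , -0.15152759, -0.00612584,  0.04761343])}
release_button [([277.0, 215.0, 297.0, 275.0], 0.63), ([163.0, 437.0, 244.0, 479.0], 0.38)]
grip_center [([189.0, 90.0, 595.0, 289.0], 0.86)]
station_hole []
ear_hole [([189.0, 87.0, 594.0, 292.0], 0.62)]
```

View pics/w2.png

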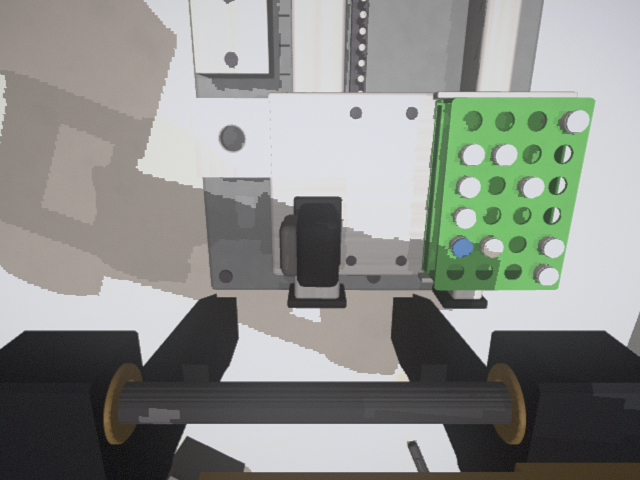

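The wrist view shows the ear hole at (232,138), the post top at x 298–342 and the button at x 280–297. The rack edge is at x≈435.

```bash
python3 - <<'E'
from h import *
import json; c=json.load(open("c2.json"))
e=back("",232,138,.062,c)
# tilt check: axis via plate right-edge screws & left edge of ear cut line
a=back("",272,94,.062,c);b=back("",436,94,.062,c);d=b-a
print("e",e,"yaw",np.degrees(np.arctan2(d[1],d[0])))
for th in (5.5,6.):
    M=R.from_euler('z',th,degrees=True).as_matrix(); g=e+M@[.058,-.065,.031]; print("g",g)
    for q in [(-.013,.022),(.013,.022),(-.013,-.022),(.013,-.022)]: print(np.round(proj("",g+M@[*q,.023],c)))
    s=e+M@[0,.13,-.012];print("s",s)
st=status.read_state();T=Rm(st["tool_rot"]);print(st["position"],np.degrees(np.arctan2(T[1,1],T[0,1])))
E
```

```text
e [ 0.52079411 -0.00341063  0.062     ] yaw 5.4957247426090365
g [ 0.58475706 -0.06255233  0.093     ]
[296. 220.]
[341. 220.]
[297. 289.]
[339. 289.]
s [0.50833416 0.12599087 0.05      ]
g [ 0.58527073 -0.0619919   0.093     ]
[296. 219.]
[341. 219.]
[298. 289.]
[340. 288.]
s [0.50720541 0.12587721 0.05      ]
[ 0.58367625 -0.06030214  0.22187159] 5.587095979429684
```

Call:
play_rows:
  plan:
    - {"x":-0.05,"y":-0.1,"z":-0.9,"wx":0,"wy":0,"wz":0,"hand":0.7}
    - {"x":0,"y":0,"z":-0.9,"wx":0,"wy":0,"wz":0,"hand":0.7}
    - {"x":0,"y":0,"z":-0.9,"wx":0,"wy":0,"wz":0,"hand":0.7}
    - {"x":0,"y":0,"z":-0.9,"wx":0,"wy":0,"wz":0,"hand":0.7}
    - {"x":0,"y":0,"z":-0.9,"wx":0,"wy":0,"wz":0,"hand":0.7}
    - {"x":0,"y":0,"z":-0.9,"wx":0,"wy":0,"wz":0,"hand":0.7}
    - {"x":0,"y":0,"z":-0.8,"wx":0,"wy":0,"wz":0,"hand":0.7}
    - {"x":0,"y":0,"z":0,"wx":0,"wy":0,"wz":0,"hand":0.7}

```text
clock: 5.32
position: [0.5816, -0.0622, 0.095]
tool_rot: [-0.002, 0.672, 0.741, -0.001]
ft_force: [-0.1, -0.1, -0.4]
grip_width: 0.0614
gripper_force: 0.0
```

Call:
play_rows:
  plan:
    - {"x":0,"y":0,"z":0,"wx":0,"wy":0,"wz":0,"hand":0}
    - {"x":0,"y":0,"z":0,"wx":0,"wy":0,"wz":0,"hand":0}
    - {"x":0,"y":0,"z":0,"wx":0,"wy":0,"wz":0,"hand":0}
    - {"x":0,"y":0,"z":0,"wx":0,"wy":0,"wz":0,"hand":0}
    - {"x":0,"y":0,"z":0,"wx":0,"wy":0,"wz":0,"hand":0}
    - {"x":0,"y":0,"z":0,"wx":0,"wy":0,"wz":0,"hand":0}
  newtons: 28

```text
clock: 5.82
position: [0.5847, -0.0632, 0.0985]
tool_rot: [0.002, 0.672, 0.74, 0.002]
ft_force: [9.6, 1.9, -4.3]
grip_width: 0.0287
gripper_force: 28.0
```

Call:
play_rows:
  plan:
    - {"x":-0.024,"y":0.25,"z":0,"wx":0,"wy":0,"wz":0,"hand":0}
    - {"x":-0.048,"y":0.5,"z":0,"wx":0,"wy":0,"wz":0,"hand":0}
    - {"x":-0.048,"y":0.5,"z":0,"wx":0,"wy":0,"wz":0,"hand":0}
    - {"x":-0.048,"y":0.5,"z":0,"wx":0,"wy":0,"wz":0,"hand":0}
    - {"x":-0.048,"y":0.5,"z":0,"wx":0,"wy":0,"wz":0,"hand":0}
    - {"x":-0.048,"y":0.5,"z":0,"wx":0,"wy":0,"wz":0,"hand":0}
    - {"x":-0.048,"y":0.5,"z":0,"wx":0,"wy":0,"wz":0,"hand":0}
    - {"x":-0.048,"y":0.5,"z":0,"wx":0,"wy":0,"wz":0,"hand":0}
    - {"x":-0.048,"y":0.5,"z":0,"wx":0,"wy":0,"wz":0,"hand":0}
    - {"x":-0.048,"y":0.5,"z":0,"wx":0,"wy":0,"wz":0,"hand":0}
    - {"x":-0.048,"y":0.5,"z":0,"wx":0,"wy":0,"wz":0,"hand":0}
    - {"x":0,"y":0,"z":0,"wx":0,"wy":0,"wz":0,"hand":0}

```text
clock: 6.82
position: [0.5748, 0.0434, 0.0985]
tool_rot: [0.002, 0.672, 0.741, 0.002]
ft_force: [9.9, 0.4, -3.1]
grip_width: 0.0281
gripper_force: 28.1
```

```bash
python3 - <<'E'
from h import *
import json
st=status.read_state();print(st["position"],st["ft_force"],st["grip_width"])
im=vision.grab_frame("wrist"); c=vision.calibration("wrist");json.dump({k:np.array(v).tolist() for k,v in c.items()},open("c3.json","w"))
cv2.imwrite("pics/w3.png",im)
E
```

```text
[0.57482144 0.04338251 0.09847386] [ 9.90276071  0.39553771 -3.07880482] 0.028054303677997296
```

View pics/w3.png

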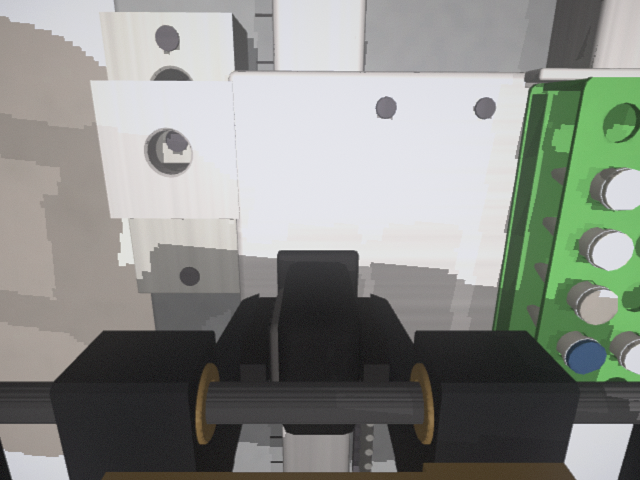

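The ear hole is at (169,152). The station block's hole arc peaks at (172,66) and is cut off by the ear edge. Its far screw is at (167,38), and its near screw shows through the ear hole at (177,142).

```bash
python3 - <<'E'
from h import *
import json; c=json.load(open("c3.json"))
M=R.from_euler('z',5.5,degrees=True).as_matrix()
e=back("",169,152,.062,c);a=back("",167,38,.05,c);b=back("",177,142,.05,c);t=back("",172,66,.05,c)
s1=(a+b)/2; s2=t-M@[0,.0085,0]
print("e",e,"s1",s1,"s2",s2)
f=lambda v:M.T@v
print("rel s1",f(s1-e),"s2",f(s2-e), "screw span",f(a-b))
# block edges: left edges at z .05
l=back("",103,13,.05,c); r=back("",233,13,.05,c); print("far edge mid",f((l+r)/2-e)-[0,.028,0], f(r-l))
# ear edges check
E1=back("",93,81,.062,c);E2=back("",108,218,.062,c);print("ear",f(E1-e),f(E2-e))
E
```

```text
e [0.51192172 0.10171612 0.062     ] s1 [0.50939029 0.12389763 0.05      ] s2 [0.51021077 0.12495715 0.05      ]
rel s1 [-0.00039377  0.02232201 -0.012     ] s2 [ 0.00052448  0.02329802 -0.012     ] screw span [8.16690741e-05 3.87159659e-02 0.00000000e+00]
far edge mid [ 0.00095789  0.02219795 -0.012     ] [4.88378676e-02 7.26418027e-05 0.00000000e+00]
ear [-0.02506195  0.02547374  0.        ] [-2.74110069e-02 -2.61627719e-02 -2.77555756e-17]
```

Call:
play_rows:
  plan:
    - {"x":-0.028,"y":0.28,"z":0,"wx":0,"wy":0,"wz":0,"hand":0}
    - {"x":-0.028,"y":0.28,"z":0,"wx":0,"wy":0,"wz":0,"hand":0}
    - {"x":-0.028,"y":0.28,"z":0,"wx":0,"wy":0,"wz":0,"hand":0}
    - {"x":-0.028,"y":0.28,"z":0,"wx":0,"wy":0,"wz":0,"hand":0}
    - {"x":0,"y":0,"z":0,"wx":0,"wy":0,"wz":0,"hand":0}
    - {"x":0,"y":0,"z":0,"wx":0,"wy":0,"wz":0,"hand":0}

```text
clock: 7.37
position: [0.5729, 0.0646, 0.0985]
tool_rot: [0.002, 0.672, 0.74, 0.002]
ft_force: [9.5, 1.4, -4.4]
grip_width: 0.0284
gripper_force: 28.1
```

```bash
python3 - <<'E'
from h import *
import json
st=status.read_state();print(st["position"],st["ft_force"],st["grip_width"])
im=vision.grab_frame("wrist"); c=vision.calibration("wrist");json.dump({k:np.array(v).tolist() for k,v in c.items()},open("c4.json","w"))
cv2.imwrite("pics/w4.png",cv2.resize(im[0:300,60:260],None,fx=2,fy=2))
E
```

```text
[0.57286362 0.06460439 0.09846655] [ 9.51982267  1.40414152 -4.38859818] 0.028438529201403287
```

View pics/w4.png

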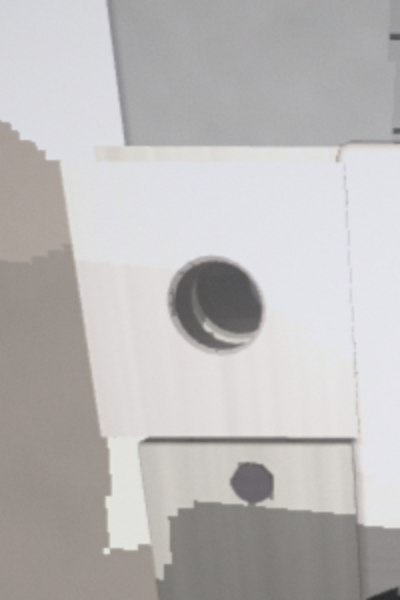

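```bash
python3 - <<'E'
from h import *
import json; c=json.load(open("c4.json"))
M=R.from_euler('z',5.5,degrees=True).as_matrix()
e=back("",168.5,152.5,.062,c); print(e)
for dy in (-.002,0,.002,.004):
    s=e+M@[0,dy,-.012]; u=np.array([proj("",s+M@[.0085*np.cos(t),.0085*np.sin(t),0],c) for t in np.linspace(0,6.28,60)])
    print(dy,[np.round((np.array(v)-[60,0])*2) for v in (u.min(0),u.max(0))])
E
```

```text
[0.50976963 0.12328884 0.062     ]
-0.002 [array([196., 267.]), array([279., 351.])]
0 [array([195., 257.]), array([278., 341.])]
0.002 [array([194., 247.]), array([277., 331.])]
0.004 [array([193., 236.]), array([276., 322.])]
```

Call:
play_rows:
  plan:
    - {"x":0,"y":0,"z":0,"wx":0,"wy":0,"wz":0,"hand":0.7}
    - {"x":0,"y":0,"z":0,"wx":0,"wy":0,"wz":0,"hand":0.7}
    - {"x":0,"y":0,"z":0,"wx":0,"wy":0,"wz":0,"hand":0.7}
    - {"x":0,"y":0,"z":0,"wx":0,"wy":0,"wz":0,"hand":0.7}
    - {"x":0,"y":0,"z":0,"wx":0,"wy":0,"wz":0,"hand":0.7}
    - {"x":0,"y":0,"z":0,"wx":0,"wy":0,"wz":0,"hand":0.7}
    - {"x":0,"y":0,"z":1,"wx":0,"wy":0,"wz":0,"hand":0.7}
    - {"x":0,"y":0,"z":1,"wx":0,"wy":0,"wz":0,"hand":0.7}
    - {"x":0,"y":0,"z":1,"wx":0,"wy":0,"wz":0,"hand":0.7}
    - {"x":0,"y":0,"z":1,"wx":0,"wy":0,"wz":0,"hand":0.7}
    - {"x":0,"y":0,"z":1,"wx":0,"wy":0,"wz":0,"hand":0.7}
    - {"x":0,"y":0,"z":1,"wx":0,"wy":0,"wz":0,"hand":0.7}

```text
clock: 8.42
position: [0.5706, 0.0643, 0.2186]
tool_rot: [0.0, 0.672, 0.74, 0.0]
ft_force: [0.5, -0.1, 0.4]
grip_width: 0.0619
gripper_force: 0.0
```

```bash
python3 - <<'E'
from h import *
import json
st=status.read_state();print(st["position"],st["ft_force"],st["grip_width"])
im=vision.grab_frame("wrist"); c=vision.calibration("wrist");json.dump({k:np.array(v).tolist() for k,v in c.items()},open("c5.json","w"))
cv2.imwrite("pics/w5.png",cv2.resize(im[40:240,160:360],None,fx=3,fy=3,interpolation=cv2.INTER_CUBIC))
E
```

```text
[0.57058822 0.06426145 0.21863619] [ 0.48200181 -0.05379318  0.41873252] 0.06191517461563276
```

View pics/w5.png

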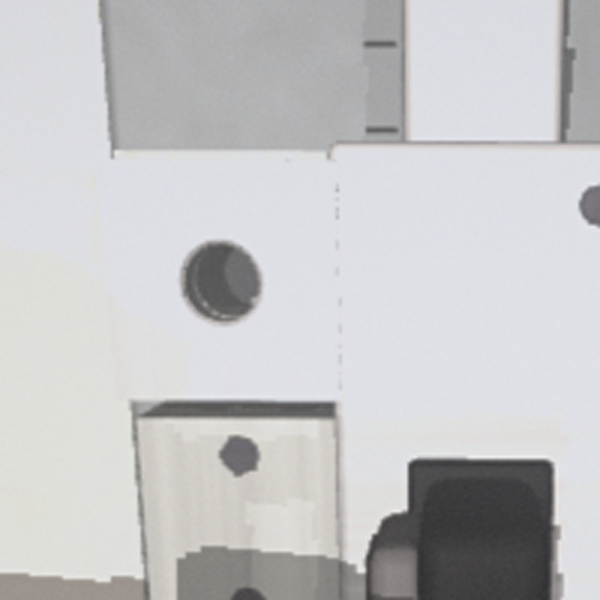

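The holes line up and the button is out. The ear hole is at full-frame (234,134). Next, the pin.

Call:
play_rows:
  plan:
    - {"x":-0.2,"y":-1,"z":0,"wx":0,"wy":0,"wz":0,"hand":0.7}
    - {"x":-0.2,"y":-1,"z":0,"wx":0,"wy":0,"wz":0,"hand":0.7}
    - {"x":-0.2,"y":-1,"z":0,"wx":0,"wy":0,"wz":0,"hand":0.7}
    - {"x":-0.2,"y":-1,"z":0,"wx":0,"wy":0,"wz":0,"hand":0.7}
    - {"x":-0.2,"y":-1,"z":0,"wx":0,"wy":0,"wz":0,"hand":0.7}
    - {"x":-0.2,"y":-1,"z":0,"wx":0,"wy":0,"wz":0,"hand":0.7}
    - {"x":-0.2,"y":-1,"z":0,"wx":0,"wy":0,"wz":0,"hand":0.7}
    - {"x":-0.2,"y":-1,"z":0,"wx":0,"wy":0,"wz":0,"hand":0.7}
    - {"x":-0.2,"y":-1,"z":0,"wx":0,"wy":0,"wz":0,"hand":0.7}
    - {"x":-0.2,"y":-1,"z":0,"wx":0,"wy":0,"wz":0,"hand":0.7}
    - {"x":-0.2,"y":-1,"z":0,"wx":0,"wy":0,"wz":0,"hand":0.7}
    - {"x":-0.2,"y":-1,"z":0,"wx":0,"wy":0,"wz":0,"hand":0.7}

```text
clock: 9.47
position: [0.5223, -0.1767, 0.2172]
tool_rot: [-0.0, 0.672, 0.74, -0.0]
ft_force: [0.5, -0.2, -0.1]
grip_width: 0.0617
gripper_force: 0.0
```

Call:
play_rows:
  plan:
    - {"x":-0.2,"y":-1,"z":0,"wx":0,"wy":0,"wz":0,"hand":0.7}
    - {"x":-0.2,"y":-1,"z":0,"wx":0,"wy":0,"wz":0,"hand":0.7}
    - {"x":-0.2,"y":-1,"z":0,"wx":0,"wy":0,"wz":0,"hand":0.7}
    - {"x":-0.2,"y":-1,"z":0,"wx":0,"wy":0,"wz":0,"hand":0.7}
    - {"x":-0.2,"y":-1,"z":0,"wx":0,"wy":0,"wz":0,"hand":0.7}
    - {"x":-0.2,"y":-1,"z":0,"wx":0,"wy":0,"wz":0,"hand":0.7}
    - {"x":-0.2,"y":-1,"z":0,"wx":0,"wy":0,"wz":0,"hand":0.7}
    - {"x":-0.2,"y":-1,"z":0,"wx":0,"wy":0,"wz":0,"hand":0.7}
    - {"x":-0.2,"y":-0.8,"z":0,"wx":0,"wy":0,"wz":0,"hand":0.7}
    - {"x":0,"y":0,"z":0,"wx":0,"wy":0,"wz":0,"hand":0.7}
    - {"x":0,"y":0,"z":0,"wx":0,"wy":0,"wz":0,"hand":0.7}

```text
clock: 10.38
position: [0.4864, -0.352, 0.2171]
tool_rot: [-0.0, 0.673, 0.74, 0.0]
ft_force: [0.6, 0.5, -0.2]
grip_width: 0.0618
gripper_force: 0.0
```

```bash
python3 - <<'E'
from h import *
import json
c5=json.load(open("c5.json")); print("ear",back("",234,134,.062,c5))
st=status.read_state();print(st["position"])
im=vision.grab_frame("wrist"); c=vision.calibration("wrist");json.dump({k:np.array(v).tolist() for k,v in c.items()},open("c6.json","w"))
cv2.imwrite("pics/w6.png",im)
for o in ["pin_grip","stand_top"]:
    r=spotter.look_for("wrist",o);print(o,[(np.round(a["rect"]).tolist(),round(a["conf"],2)) for a in r[:2]])
E
```

```text
ear [0.51123592 0.12425011 0.062     ]
[ 0.48642473 -0.35200747  0.21707766]
pin_grip [([299.0, 225.0, 337.0, 280.0], 0.59)]
stand_top []
```

View pics/w6.png

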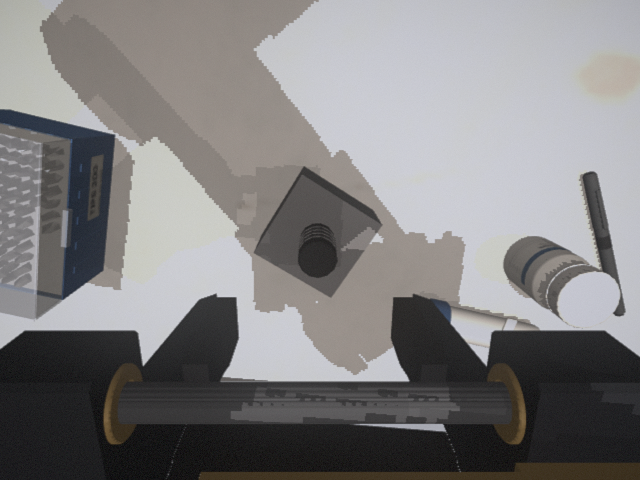

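The pin head's top is centred at (318,258) in the stand. There is a blue rack at left, with its right edge at about x=115.

```bash
python3 - <<'E'
from h import *
import json; c=json.load(open("c6.json"))
print(back("",318,258,.096,c))
for k in [(304,167),(381,222),(331,296),(255,251)]: print(back("",*k,.05,c)[:2])
for z in (0.05,.1): print("box",back("",114,135,z,c),back("",68,290,z,c))
print("box base", back("",130,163,0,c))
E
```

```text
[ 0.48849101 -0.36022009  0.096     ]
[ 0.47382434 -0.30942169]
[ 0.53394856 -0.34407594]
[ 0.50364094 -0.40706164]
[ 0.44249882 -0.37560769]
box [ 0.34075911 -0.30011164  0.05      ] [ 0.29897076 -0.42171165  0.05      ]
box [ 0.36439076 -0.29543508  0.1       ] [ 0.32978617 -0.39613106  0.1       ]
box base [ 0.32918195 -0.32621567  0.        ]
```

Call:
play_rows:
  plan:
    - {"x":0.1,"y":-0.4,"z":-0.8,"wx":0,"wy":0,"wz":0,"hand":0.7}
    - {"x":0,"y":0,"z":-0.9,"wx":0,"wy":0,"wz":0,"hand":0.7}
    - {"x":0,"y":0,"z":-0.9,"wx":0,"wy":0,"wz":0,"hand":0.7}
    - {"x":0,"y":0,"z":-0.9,"wx":0,"wy":0,"wz":0,"hand":0.7}
    - {"x":0,"y":0,"z":-0.9,"wx":0,"wy":0,"wz":0,"hand":0.7}
    - {"x":0,"y":0,"z":-0.9,"wx":0,"wy":0,"wz":0,"hand":0.7}
    - {"x":0,"y":0,"z":-0.9,"wx":0,"wy":0,"wz":0,"hand":0.7}
    - {"x":0,"y":0,"z":-0.5,"wx":0,"wy":0,"wz":0,"hand":0.7}
    - {"x":0,"y":0,"z":0,"wx":0,"wy":0,"wz":0,"hand":0.7}

```text
clock: 11.28
position: [0.4883, -0.3584, 0.0817]
tool_rot: [-0.002, 0.672, 0.741, 0.0]
ft_force: [-0.6, -0.3, -0.1]
grip_width: 0.0614
gripper_force: 0.0
```

Call:
play_rows:
  plan:
    - {"x":0,"y":0,"z":0,"wx":0,"wy":0,"wz":0,"hand":0}
    - {"x":0,"y":0,"z":0,"wx":0,"wy":0,"wz":0,"hand":0}
    - {"x":0,"y":0,"z":0,"wx":0,"wy":0,"wz":0,"hand":0}
    - {"x":0,"y":0,"z":0,"wx":0,"wy":0,"wz":0,"hand":0}
    - {"x":0,"y":0,"z":0,"wx":0,"wy":0,"wz":0,"hand":0}
    - {"x":0,"y":0,"z":0,"wx":0,"wy":0,"wz":0,"hand":0}
  newtons: 25

```text
clock: 11.78
position: [0.4888, -0.3598, 0.084]
tool_rot: [0.0, 0.672, 0.74, -0.0]
ft_force: [-1.4, 0.2, 2.9]
grip_width: 0.0253
gripper_force: 25.0
```

Call:
play_rows:
  plan:
    - {"x":0,"y":0,"z":0.8,"wx":0,"wy":0,"wz":0,"hand":0}
    - {"x":0,"y":0,"z":1,"wx":0,"wy":0,"wz":0,"hand":0}
    - {"x":0,"y":0,"z":1,"wx":0,"wy":0,"wz":0,"hand":0}
    - {"x":0,"y":0,"z":1,"wx":0,"wy":0,"wz":0,"hand":0}
    - {"x":0,"y":0,"z":1,"wx":0,"wy":0,"wz":0,"hand":0}
    - {"x":0,"y":0,"z":0.8,"wx":0,"wy":0,"wz":0,"hand":0}
    - {"x":0.05,"y":0.5,"z":0,"wx":0,"wy":0,"wz":0,"hand":0}
    - {"x":0.05,"y":1,"z":0,"wx":0,"wy":0,"wz":0,"hand":0}
    - {"x":0.05,"y":1,"z":0,"wx":0,"wy":0,"wz":0,"hand":0}
    - {"x":0.05,"y":1,"z":0,"wx":0,"wy":0,"wz":0,"hand":0}
    - {"x":0.05,"y":1,"z":0,"wx":0,"wy":0,"wz":0,"hand":0}
    - {"x":0.05,"y":1,"z":0,"wx":0,"wy":0,"wz":0,"hand":0}

```text
clock: 12.78
position: [0.4942, -0.2478, 0.1944]
tool_rot: [-0.001, 0.672, 0.74, 0.0]
ft_force: [1.0, 0.1, -1.2]
grip_width: 0.0255
gripper_force: 25.0
```

Call:
play_rows:
  plan:
    - {"x":0.05,"y":1,"z":0,"wx":0,"wy":0,"wz":0,"hand":0}
    - {"x":0.05,"y":1,"z":0,"wx":0,"wy":0,"wz":0,"hand":0}
    - {"x":0.05,"y":1,"z":0,"wx":0,"wy":0,"wz":0,"hand":0}
    - {"x":0.05,"y":1,"z":0,"wx":0,"wy":0,"wz":0,"hand":0}
    - {"x":0.05,"y":1,"z":0,"wx":0,"wy":0,"wz":0,"hand":0}
    - {"x":0.05,"y":1,"z":0,"wx":0,"wy":0,"wz":0,"hand":0}
    - {"x":0.05,"y":1,"z":0,"wx":0,"wy":0,"wz":0,"hand":0}
    - {"x":0.05,"y":1,"z":0,"wx":0,"wy":0,"wz":0,"hand":0}
    - {"x":0.05,"y":1,"z":0,"wx":0,"wy":0,"wz":0,"hand":0}
    - {"x":0.05,"y":1,"z":0,"wx":0,"wy":0,"wz":0,"hand":0}
    - {"x":0.05,"y":1,"z":0,"wx":0,"wy":0,"wz":0,"hand":0}
    - {"x":0.05,"y":1,"z":0,"wx":0,"wy":0,"wz":0,"hand":0}

```text
clock: 13.78
position: [0.5058, -0.008, 0.1945]
tool_rot: [-0.001, 0.672, 0.74, -0.0]
ft_force: [-0.3, 0.0, -0.7]
grip_width: 0.0255
gripper_force: 25.0
```

Call:
play_rows:
  plan:
    - {"x":0.05,"y":1,"z":0,"wx":0,"wy":0,"wz":0,"hand":0}
    - {"x":0.05,"y":1,"z":0,"wx":0,"wy":0,"wz":0,"hand":0}
    - {"x":0.05,"y":1,"z":0,"wx":0,"wy":0,"wz":0,"hand":0}
    - {"x":0.05,"y":1,"z":0,"wx":0,"wy":0,"wz":0,"hand":0}
    - {"x":0.05,"y":1,"z":0,"wx":0,"wy":0,"wz":0,"hand":0}
    - {"x":0,"y":0.8,"z":0,"wx":0,"wy":0,"wz":0,"hand":0}
    - {"x":0,"y":0.5,"z":0,"wx":0,"wy":0,"wz":0,"hand":0}
    - {"x":0,"y":0.3,"z":-0.5,"wx":0,"wy":0,"wz":0,"hand":0}
    - {"x":0,"y":0,"z":-0.5,"wx":0,"wy":0,"wz":0,"hand":0}
    - {"x":0,"y":0,"z":0,"wx":0,"wy":0,"wz":0,"hand":0}
    - {"x":0,"y":0,"z":0,"wx":0,"wy":0,"wz":0,"hand":0}

```text
clock: 14.7
position: [0.5112, 0.122, 0.1746]
tool_rot: [-0.001, 0.672, 0.74, -0.001]
ft_force: [-1.5, -0.1, -0.6]
grip_width: 0.0253
gripper_force: 25.0
```

```bash
python3 - <<'E'
from h import *
import json
st=status.read_state();print(st["position"],st["ft_force"],st["grip_width"])
im=vision.grab_frame("wrist"); c=vision.calibration("wrist");json.dump({k:np.array(v).tolist() for k,v in c.items()},open("c7.json","w"))
cv2.imwrite("pics/w7.png",cv2.resize(im[150:450,180:480],(600,600),interpolation=cv2.INTER_CUBIC))
p=np.array(st["position"])
for z in (.08,.072): print(proj("",[p[0],p[1],p[2]-z],c))
E
```

```text
[0.51120574 0.12199405 0.17457227] [-1.50499355 -0.14389906 -0.6040851 ] 0.025295987984391193
(np.float64(316.2083195627087), np.float64(267.38909822560686))
(np.float64(316.2380540419641), np.float64(272.9582687105306))
```

View pics/w7.png

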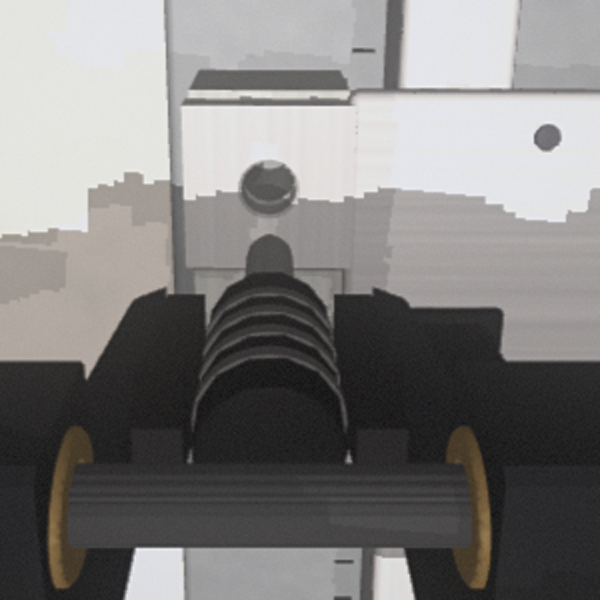

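The ear hole is at full-frame (314.5,243.5), and the pin tip is just below it at about (314.5,269).

```bash
python3 - <<'E'
from h import *
import json; c=json.load(open("c7.json"))
print("ear",back("",314.5,243.5,.062,c),"tip",back("",314.5,269,.0945,c),back("",314.5,267.5,.0945,c))
E
```

```text
ear [0.50993522 0.12493358 0.062     ] tip [0.51038317 0.12095547 0.0945    ] [0.51030108 0.12181481 0.0945    ]
```

Call:
play_rows:
  plan:
    - {"x":-0.02,"y":0.135,"z":0,"wx":0,"wy":0,"wz":0,"hand":0}
    - {"x":0,"y":0,"z":-0.5,"wx":0,"wy":0,"wz":0,"hand":0}
    - {"x":0,"y":0,"z":-0.5,"wx":0,"wy":0,"wz":0,"hand":0}
    - {"x":0,"y":0,"z":-0.4,"wx":0,"wy":0,"wz":0,"hand":0}
    - {"x":0,"y":0,"z":-0.3,"wx":0,"wy":0,"wz":0,"hand":0}
    - {"x":0,"y":0,"z":-0.25,"wx":0,"wy":0,"wz":0,"hand":0}
    - {"x":0,"y":0,"z":-0.25,"wx":0,"wy":0,"wz":0,"hand":0}
    - {"x":0,"y":0,"z":-0.25,"wx":0,"wy":0,"wz":0,"hand":0}
    - {"x":0,"y":0,"z":0,"wx":0,"wy":0,"wz":0,"hand":0}

```text
clock: 15.5
position: [0.511, 0.125, 0.1257]
tool_rot: [-0.0, 0.672, 0.74, -0.0]
ft_force: [-0.1, -0.3, -0.7]
grip_width: 0.0253
gripper_force: 25.0
```

Call:
play_rows:
  plan:
    - {"x":0,"y":0,"z":-0.25,"wx":0,"wy":0,"wz":0,"hand":0}
    - {"x":0,"y":0,"z":-0.25,"wx":0,"wy":0,"wz":0,"hand":0}
    - {"x":0,"y":0,"z":-0.25,"wx":0,"wy":0,"wz":0,"hand":0}
    - {"x":0,"y":0,"z":-0.25,"wx":0,"wy":0,"wz":0,"hand":0}
    - {"x":0,"y":0,"z":-0.2,"wx":0,"wy":0,"wz":0,"hand":0}
    - {"x":0,"y":0,"z":-0.15,"wx":0,"wy":0,"wz":0,"hand":0}
    - {"x":0,"y":0,"z":0,"wx":0,"wy":0,"wz":0,"hand":0}

```text
clock: 16.08
position: [0.511, 0.1249, 0.0989]
tool_rot: [-0.0, 0.672, 0.74, -0.0]
ft_force: [-0.9, 0.1, -1.6]
grip_width: 0.0253
gripper_force: 25.0
```

Call:
play_rows:
  plan:
    - {"x":0,"y":0,"z":-0.1,"wx":0,"wy":0,"wz":0,"hand":0}
    - {"x":0,"y":0,"z":-0.05,"wx":0,"wy":0,"wz":0,"hand":0}
    - {"x":0,"y":0,"z":0,"wx":0,"wy":0,"wz":0,"hand":0}

```text
clock: 16.33
position: [0.5113, 0.125, 0.0965]
tool_rot: [-0.0, 0.672, 0.74, -0.0]
ft_force: [0.2, 0.3, -1.2]
grip_width: 0.0255
gripper_force: 25.0
```

Call:
play_rows:
  plan:
    - {"x":0,"y":0,"z":0,"wx":0,"wy":0,"wz":0,"hand":0.6}
    - {"x":0,"y":0,"z":0,"wx":0,"wy":0,"wz":0,"hand":0.6}
    - {"x":0,"y":0,"z":0,"wx":0,"wy":0,"wz":0,"hand":0.6}
    - {"x":0,"y":0,"z":0,"wx":0,"wy":0,"wz":0,"hand":0.6}
    - {"x":0,"y":0,"z":0,"wx":0,"wy":0,"wz":0,"hand":0.6}
    - {"x":0,"y":0,"z":0.6,"wx":0,"wy":0,"wz":0,"hand":0.6}
    - {"x":0,"y":0,"z":1,"wx":0,"wy":0,"wz":0,"hand":0.6}
    - {"x":0,"y":0,"z":1,"wx":0,"wy":0,"wz":0,"hand":0.6}
    - {"x":0,"y":0,"z":1,"wx":0,"wy":0,"wz":0,"hand":0.6}
    - {"x":0,"y":0,"z":1,"wx":0,"wy":0,"wz":0,"hand":0.6}
    - {"x":0,"y":0,"z":1,"wx":0,"wy":0,"wz":0,"hand":0.6}
    - {"x":0,"y":0,"z":0,"wx":0,"wy":0,"wz":0,"hand":0.6}

```text
clock: 17.33
position: [0.5125, 0.1251, 0.2121]
tool_rot: [0.002, 0.672, 0.74, 0.002]
ft_force: [0.5, 0.4, 0.9]
grip_width: 0.0528
gripper_force: 0.0
```

```bash
python3 - <<'E'
from h import *
st=status.read_state();print(st["position"],st["ft_force"],st["grip_width"])
im=vision.grab_frame("wrist"); c=vision.calibration("wrist")
cv2.imwrite("pics/w8.png",cv2.resize(im[100:400,180:480],(600,600),interpolation=cv2.INTER_CUBIC))
e=np.array([.5101,.1247,.062])
for z in (.108,.115): # head top seated .108
    print(z,[np.round((np.array(proj("",e+[dx,dy,z-.062],c))-[180,100])*2) for dx,dy in [(-.013,0),(.013,0),(0,.013),(0,-.013)]])
E
```

```text
[0.51246752 0.12508714 0.21214154] [0.52796064 0.38738771 0.92162498] 0.052805712928055054
0.108 [array([222., 305.]), array([310., 313.]), array([270., 267.]), array([262., 350.])]
0.115 [array([220., 313.]), array([311., 321.]), array([270., 274.]), array([262., 359.])]
```

View pics/w8.png

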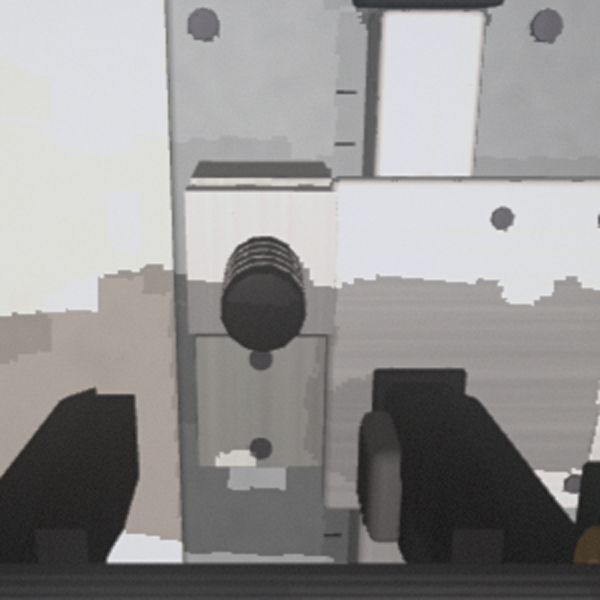

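The pin head is at crop x 221–306 with its bottom edge at 350. That matches the projection for a seated head (top at 108 mm), and the button is out.

```bash
python3 -c "
from h import *
print(sign_off())"
```

```text
the job is handed in; nothing more can be done
None
```

The carriage is locked at the station with the button out, the pin is seated through both holes, and the job is handed in at about 17 s on the clock; no verdict came back.

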